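Wedge the supply cabinet's door shut

TASK

The little supply cabinet has lost its latch, so its door hangs ajar. Push the door fully shut, then take the wooden door wedge and drive it thin end first, flat on the counter, under the free half of the door (the half away from the hinges) until it jams tight and stays there when you let go. Do not tip over the bottle or the jar.

Things in the scene. Friction and masses are not known exactly. Their poses are not given: they have to be found in the camera images.
- cabinet: low grey cabinet fixed to the counter, 160 deep (x) x 270 wide (y) x 200 mm high. Origin: centre of its footprint at counter height. Its -x side is the front with the white door; +x points from the door into the cabinet. Door shut: front face in the plane x = -95 mm, back face x = -80, from y = -117 to +113. Cabinet floor board is 40 mm up; below it, and below the door, is free space
- deck_front (a point): middle of the front edge of the cabinet's steel wire shelf deck (solid to a tool, 202 to 208 mm up), at cabinet x = -173 mm: it juts out 78 mm in front of the shut door over its whole width, so a tool at the foot of the door must lean back from the cabinet, 30 to 45 degrees. Boxes on its rear reach 265 mm up. Thin struts carry it at cabinet y = -128 and +128 mm
- door (a joint): angle of the cabinet's door, rad: 0 = fully shut against its stop, growing as it swings out to the cabinet's -x side; starts ajar. Upright hinge at cabinet x = -87.5, y = -115 mm. White panel 15 thick, 228 from hinge to free end, 150 high, lower edge 16 mm above the counter; it cannot rise. Slight hinge friction (under 1 N at the free end moves it); stays where left
- door_edge (a point): lower corner of the door's front face at its free end. A steel knob, 24 mm in diameter, stands 22 mm out of the face 28 mm inwards from the free end, 115 mm above this corner
- wedge: loose beech wooden door wedge, 160 long (x) x 40 mm wide (y), about 200 g. Origin: centre of its underside. Thin end at x = +80: the top slopes from 4 mm high there to 26 mm at x = -40. From x = -40 to -80 is an upright tail block, 44 mm high, to pinch it by across its width. (The similar beech bar without slope, 150 x 40 x 30 mm, is not the wedge.)
- wedge_tip (a point): middle of the wedge's thin end, on its underside. Pushed square under the shut door, the wedge first touches it with this point about 65 mm past the door's front face; a push of 15 to 20 N from there jams it, and friction then holds it
- bottle: clear bottle standing on the counter, 66 mm in diameter, 170 mm high; origin: centre of its underside
- jar: white jar standing on the counter, 70 mm in diameter, 90 mm high; origin: centre of its underside
Not all that is in view belongs to the job. What is shaped like the wedge but pink is not meant.

How it is judged:
By the outcome, as a careful person would: the job done as asked, in the order asked, and still so for the second after the job is handed in, with the robot touching nothing.
It also fails if it takes over 70 s, if anything falls off the work surface, if the arm or the gripper's body presses on something with over 40 N, if the wrist force passes 120 N, or if a joint passes its speed limit or range.

ROBOT

A 6-joint arm with a two-finger parallel gripper is mounted at the origin on the work surface. World frame = base frame: x ahead of the robot, y to its left, z up, the work surface at z = 0. Lengths are in m, angles in degrees, forces in N, time in s.
With the tool pointing down it reaches from about 0.4 to 0.925 m from the base axis. Payload 12.5 kg.
Tool frame: the origin (TCP) lies midway between the tips of the shut fingers; the grasp point (between the pads) lies 19 mm behind it; z points along the fingers, y is the line along which they close (so a half turn about z gives the same grasp; the last joint's range is limited). The gripper opens to 95 mm and grips with 3 to 60 N. Pads are 20 mm wide; open, the fingers measure 119 mm over their backs; the gripper's body (75 mm by 180 mm) begins 59 mm behind the grasp point.
Start: joints at [-71.826, 28.126, 89.318, -0, 62.55, -6.05], TCP at [0.256, -0.57, 0.186] pointing down, gripper open.
Joint ranges: [-177.58, 177.58], [-47.91, 125.51], [2.72, 160], [-65.01, 245.01], [3.68, 167.84], [-153.87, 153.87]. Speed limits (degrees/s): [127.2, 127.2, 159.86, 180, 180, 180].

INTERFACE

Orientations are given as a 3x3 rotation matrix whose columns are the frame's x, y, z axes.
In Python, from rig import ctrl gives the robot as it stands.
- The arm moves only by the tool send_rows, never from a script. Its argument "series" is a list of rows, each a list of 3 entries, a list of its own where there are three numbers: the closure, from -1 (fully open) to 1 (shut), then the shift along the tool's x, y, z in cm, then the turn, a rotation vector about the tool's x, y, z in rad. In form: [[jaw, [dx, dy, dz], [rx, ry, rz]], ...]. A call has 1 to 20 rows; each row is the pose to reach, as a shift and turn from the pose commanded when the call began, along the tool's axes at that moment; what a row does not reach only later rows make up. A row lasts 1/10 s, in which the tool goes at most 50 mm and 8.59 degrees, less where a joint would pass 70% of its speed; a pose out of reach is approached as far as the arm can. A call with a gripper value outside its range is refused whole. The fingers move at their own pace and stop on an object; "newtons" is the grip in N (left out, the last holds). Time passes only in rows, so rows that repeat a pose let the fingers close. It gives the time, the measured TCP pose, the force, the opening and the grip force at its end, in the units of the state.
- ctrl.get_state(): the state, without advancing time (a new reading comes with each control period).
- ctrl.read_camera(name): name is "side" or "top"; returns the picture (420x560x3 uint8, red, green, blue); there is no depth.
- ctrl.camera_params(name): a dict with "vfov" (degrees; the focal length in pixels is half the picture's height over the tangent of half this angle, whatever the lens; pixels are square), "cx", "cy" (the principal point, pixels), "rvec" (rotation vector, rad) and "tvec" (3), from world to camera coordinates, as OpenCV has them. Camera axes: x right, y down, z forward; pixel columns grow to the right and rows downward; lengths in m; the calibration is good to about 2 mm. A picture is of the moment at which its call begins. camera_params takes no time and is no camera call.
- ctrl.close_job(): hands the job in; it is judged then, once.
The state is a dict: "time": time; "joint_pos": joint angles; "joint_vel": joint speeds; "joint_efforts": joint torques, N m; "tool_pos": TCP position; "tcp_rot": TCP orientation; "ft_force": force on the tool from outside, world axes, zero at the start; "ft_torque": the same for the moment, N m; "width": finger opening in m; "finger_force": force on a finger pad.
Only numpy, scipy, OpenCV 4.12 (cv2) and the standard library are available. Lean on these libraries where they do the work, as an engineer would, in place of code of your own. Each camera call takes 0.05 s, during which the arm holds its last target. There are 200 camera calls.

## Working session

There is one attempt and no reset: what is moved stays moved. The work goes in short steps, Python scripts to look and compute and a tool call to move; the robot and the scene stay as the last step left them, time stands still between calls to the robot, and variables do not carry over. Pictures are saved under pics/ and viewed, at most 10 in all, crops included, and the job is handed in when it is done.

Besides the shell and the picture viewer there is one more tool, called after "Call:" as a command line: name --argument value ..., lists and objects as JSON in quotes. send_rows: Moves the arm, as the interface text tells. Its arguments: {"type":"object","properties":{"series":{"type":"array"},"newtons":{"type":"number"}},"required":["series"]}

```bash
mkdir -p pics; cat > h.py <<'E'
import numpy as np, cv2
from rig import ctrl
def cam(n):
    p=ctrl.camera_params(n); R=cv2.Rodrigues(np.array(p['rvec'],float))[0]; t=np.array(p['tvec'],float).ravel()
    f=210/np.tan(np.radians(p['vfov'])/2); K=np.array([[f,0,p['cx']],[0,f,p['cy']],[0,0,1]]); return K,R,t,p
def ray(n,u,v):
    K,R,t,_=cam(n); d=R.T@np.linalg.solve(K,[u,v,1]); return -R.T@t,d/np.linalg.norm(d)
def onz(n,u,v,z):
    o,d=ray(n,u,v); return o+d*(z-o[2])/d[2]
def proj(n,P):
    K,R,t,_=cam(n); q=(np.atleast_2d(P)@R.T+t)@K.T; return q[:,:2]/q[:,2:]
def two(a,b):
    (o,d),(p,e)=ray('top',*a),ray('side',*b)
    s=np.linalg.lstsq(np.c_[d,-e],p-o,rcond=None)[0]; x,y=o+d*s[0],p+e*s[1]; return (x+y)/2,np.linalg.norm(x-y)
def snap(n,name):
    im=ctrl.read_camera(n); cv2.imwrite(f'pics/{name}.png',im[:,:,::-1]); return im
E
python3 - <<'E'
from h import *
snap('top','t0');snap('side','s0')
for n in('top','side'):
    K,R,t,p=cam(n);print(p,-R.T@t)
print(ctrl.get_state())
E
```

```text
{'vfov': 43.775302533578554, 'cx': 280.4276812795191, 'cy': 221.01698779477942, 'rvec': array([ 2.21221348, -2.14483868,  0.09445039]), 'tvec': array([0.02796817, 0.5583953 , 1.41573369])} [0.43509207 0.04575482 1.4579063 ]
{'vfov': 56.04434114093918, 'cx': 276.9800993152464, 'cy': 215.43565405783417, 'rvec': array([ 0.04075783, -2.82800123,  1.32214318]), 'tvec': array([0.53525192, 0.10467912, 1.05845467])} [0.50615807 0.76167061 0.76252246]
{'time': 0.1, 'joint_pos': array([-7.18236993e+01,  2.81599802e+01,  8.93462182e+01, -1.60226007e-03,
        6.25478791e+01, -6.05046932e+00]), 'joint_vel': array([-0.01912168, -0.09241856, -0.1240279 , -0.00103901,  0.02569199,
       -0.01583788]), 'joint_efforts': array([ 2.86634808e-03, -6.13623118e+01, -2.58607739e+01,  6.94320747e-02,
        4.70336457e-02, -3.33154355e-05]), 'tool_pos': array([ 0.25640876, -0.56972692,  0.18503042]), 'tcp_rot': array([[ 9.11923207e-01,  4.10360772e-01, -3.17998075e-04],
       [ 4.10360888e-01, -9.11922777e-01,  8.88994095e-04],
       [ 7.48186149e-05, -9.41188319e-04, -9.99999554e-01]]), 'ft_force': array([-0.37261627, -0.57693694,  0.37264766]), 'ft_torque': array([-0.02533959, -0.00823608,  0.01584412]), 'finger_force': 0.0, 'width': 0.09509922292594954}
```

View pics/t0.png

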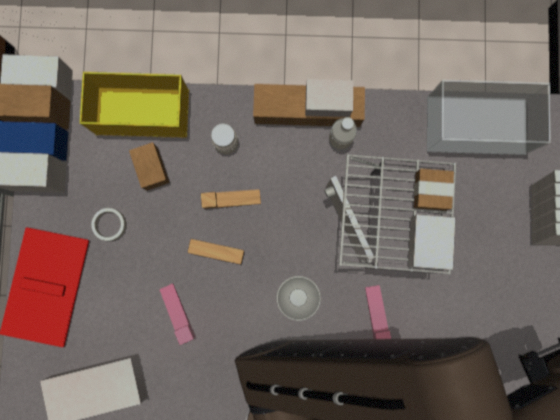

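View pics/s0.png

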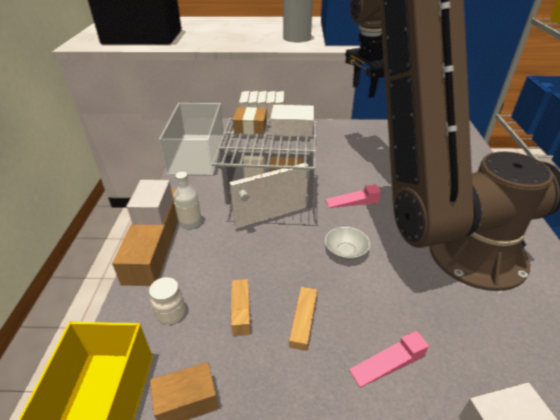

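Top view: the wedge is at (231,199) with its tail on the left at (208,200). The plain bar is at (216,251), the bottle base near (343,135), the jar at (223,138), the cabinet deck spans (340–455, 157–272), and the ajar door runs from (335,180) to (372,260). The pink decoys are separate. Next I'll zoom in to measure.

```bash
python3 - <<'E'
from h import *
t=cv2.imread('pics/t0.png');s=cv2.imread('pics/s0.png')
def m(im,n,box):
    hsv=cv2.cvtColor(im,cv2.COLOR_BGR2HSV); k=cv2.inRange(hsv,(8,110,110),(22,255,255))
    x0,y0,x1,y1=box; q=np.zeros_like(k); q[y0:y1,x0:x1]=k[y0:y1,x0:x1]
    c=max(cv2.findContours(q,0,1)[0],key=cv2.contourArea); b=cv2.boxPoints(cv2.minAreaRect(c))
    print(n,cv2.contourArea(c),b.round(1).tolist(),[onz(n,*p,0.02)[:2].round(3).tolist() for p in b])
m(t,'top',(190,180,275,220)); m(s,'side',(220,270,262,345))
def crop(im,x0,y0,w,h,k): return cv2.resize(im[y0:y0+h,x0:x0+w],None,fx=k,fy=k,interpolation=cv2.INTER_CUBIC)
a=crop(t,320,110,140,180,3); b=crop(s,160,110,165,140,2.3)
H=max(a.shape[0],b.shape[0]); 
o=np.zeros((H,a.shape[1]+b.shape[1],3),np.uint8); o[:a.shape[0],:a.shape[1]]=a; o[:b.shape[0],a.shape[1]:]=b
cv2.imwrite('pics/z0.png',o); print(o.shape,a.shape)
E
```

```text
top 708.0 [[201.39999389648438, 193.3000030517578], [258.6000061035156, 189.89999389648438], [259.5, 204.10000610351562], [202.1999969482422, 207.5]] [[0.628, 0.267], [0.642, 0.108], [0.603, 0.105], [0.588, 0.263]]
side 895.5 [[231.0, 335.0], [231.0, 279.0], [249.0, 279.0], [249.0, 335.0]] [[0.626, 0.278], [0.645, 0.12], [0.601, 0.119], [0.587, 0.277]]
(540, 799, 3) (540, 420, 3)
```

View pics/z0.png

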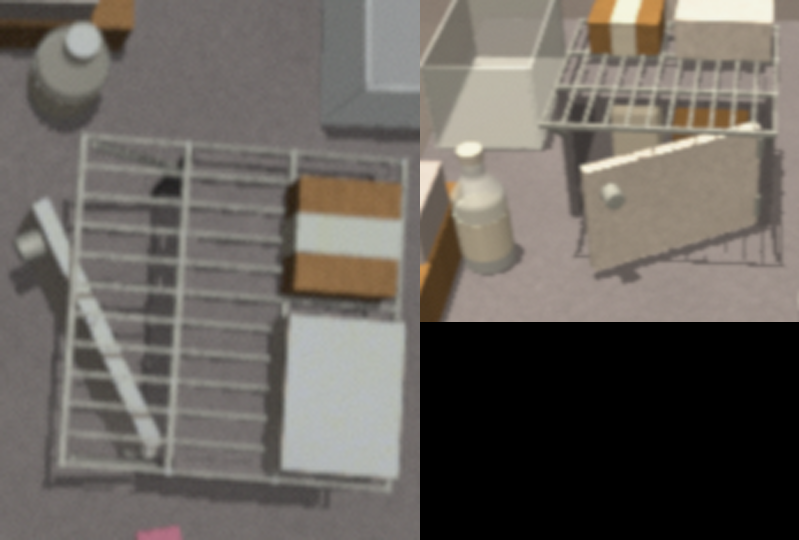

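The crop shows the deck's front corners at about (347.7,155.7) and (340.7,265) and the rear corners at (456,163.3) and (450,272.7). The door's top edge runs from (333.3,177.7) to (370.7,260.7). The bottle base in the side view is near (188.7,222).

```bash
cat >> h.py <<'E'
def inv(n,pts,z): return np.array([onz(n,u,v,z)[:2] for u,v in pts])
E
python3 - <<'E'
from h import *
d=inv('top',[(347.7,155.7),(340.7,265),(450,272.7),(456,163.3)],.205); print('deck',d.round(3).tolist())
print(np.linalg.norm(d-np.roll(d,-1,0),axis=1))
# side view same front corners: crop (545,125),(775,130)
print('deck side',inv('side',[((545-420)/2.3+160,125/2.3+110),((775-420)/2.3+160,131/2.3+110)],.205).round(3).tolist())
dr=inv('top',[(333.3,177.7),(370.7,260.7)],.166);print('door top',dr.round(3).tolist(),np.linalg.norm(dr[0]-dr[1]))
dr=inv('side',[((583-420)/2.3+160,170/2.3+110)],.166);print('side door top free',dr)
dr=inv('side',[((598-420)/2.3+160,274/2.3+110)],.016);print('side door bot free',dr)
print('bottle',onz('side',188.7,222,0), onz('top',348,125,.168),'jar',onz('side',167,310,0.0),onz('top',222.5,130,.09))
u=d[0]-d[1];u/=np.linalg.norm(u); v=d[2]-d[1]; v/=np.linalg.norm(v); print(u,v,'yaw y-axis',np.degrees(np.arctan2(u[1],u[0])),np.degrees(np.arctan2(v[1],v[0])))
E
```

```text
deck [[0.706, -0.113], [0.441, -0.102], [0.431, -0.363], [0.696, -0.377]]
[0.26565214 0.26154323 0.26557704 0.26382032]
deck side [[0.701, -0.109], [0.441, -0.102]]
door top [[0.658, -0.083], [0.454, -0.18]] 0.22574052676805695
side door top free [[ 0.65734098 -0.07718701]]
side door bot free [[ 0.64992978 -0.06796697]]
bottle [ 0.80078163 -0.11375653  0.        ] [ 0.79268169 -0.11725392  0.168     ] jar [0.78739838 0.20189063 0.        ] [0.79014458 0.20704487 0.09      ]
[ 0.99906941 -0.04313125] [-0.03929883 -0.9992275 ] yaw y-axis -2.472005206423505 -92.252237119946
```

```bash
cat >> h.py <<'E'
from scipy.spatial.transform import Rotation as Ro
CY=np.array([.9991,-.0415,0]);CX=np.array([-.0415,-.9991,0]);C0=np.array([.565,-.280,0])
def cab(x,y,z): return C0+CX*x+CY*y+np.array([0,0,z])
def tocab(p): d=np.asarray(p)-C0; return np.array([d@CX,d@CY,d[2]])
def lean(deg,yaw=0):  # yaw deg about world z added to cabinet frame
    q=Ro.from_euler('z',yaw,degrees=True).as_matrix(); L=np.radians(deg)
    z=q@CX*np.sin(L)-np.array([0,0,np.cos(L)]); y=q@CY; return np.c_[np.cross(y,z),y,z]
def rel(p0,R0,p,R): return (R0.T@(p-p0)*100).round(2).tolist(), Ro.from_matrix(R0.T@R).as_rotvec().round(3).tolist()
E
python3 - <<'E'
from h import *
s=ctrl.get_state();p0,R0=s['tool_pos'],s['tcp_rot']
print(rel(p0,R0,p0+[0,0,.22],R0))
print(rel(p0,R0,np.array([.56,.02,.40]),lean(0)))
p1=cab(-.24,.03,.20);print(p1,rel(p0,R0,p1,lean(45)))
E
```

```text
([0.0, -0.02, -22.0], [0.0, 0.0, 0.0])
([51.89, -41.34, -21.45], [-0.001, -0.001, -1.106])
[ 0.604933 -0.041461  0.2     ] ([53.46, -33.87, -1.46], [-0.434, -0.703, -1.046])
```

Call:
send_rows --series '[[1,[0,0,-22],[0,0,0]],[1,[0,0,-22],[0,0,0]],[1,[0,0,-22],[0,0,0]],[1,[0,0,-22],[0,0,0]],[1,[0,0,-22],[0,0,0]],[1,[51.9,-41.3,-21.5],[0,0,-1.106]],[1,[51.9,-41.3,-21.5],[0,0,-1.106]],[1,[51.9,-41.3,-21.5],[0,0,-1.106]],[1,[51.9,-41.3,-21.5],[0,0,-1.106]],[1,[51.9,-41.3,-21.5],[0,0,-1.106]],[1,[51.9,-41.3,-21.5],[0,0,-1.106]],[1,[51.9,-41.3,-21.5],[0,0,-1.106]],[1,[51.9,-41.3,-21.5],[0,0,-1.106]],[1,[51.9,-41.3,-21.5],[0,0,-1.106]],[1,[51.9,-41.3,-21.5],[0,0,-1.106]],[1,[51.9,-41.3,-21.5],[0,0,-1.106]],[1,[51.9,-41.3,-21.5],[0,0,-1.106]],[1,[51.9,-41.3,-21.5],[0,0,-1.106]],[1,[51.9,-41.3,-21.5],[0,0,-1.106]],[1,[51.9,-41.3,-21.5],[0,0,-1.106]]]'

```text
time: 2.1
tool_pos: [0.5607, 0.0212, 0.3997]
tcp_rot: [[0.039, 0.999, -0.001], [0.999, -0.039, 0.0], [0.0, -0.001, -1.0]]
ft_force: [-0.5, -0.0, 0.3]
width: 0.0003
finger_force: 0.0
```

```bash
cat > go.py <<'E'
from h import *
import sys
# usage: go.py lean yaw x y z  (cabinet mm, TCP) ...
s=ctrl.get_state();p0,R0=s['tool_pos'],s['tcp_rot']
print('t',s['time'],'cab',(tocab(p0)*1000).round(1),'F',s['ft_force'].round(1),'q',s['joint_pos'].round(0),'w',s['width'],s['finger_force'])
a=list(map(float,sys.argv[1:]))
for i in range(0,len(a),5):
    L,w,x,y,z=a[i:i+5]; print(rel(p0,R0,cab(x/1e3,y/1e3,z/1e3),lean(L,w)))
E
python3 go.py 45 0 -250 30 200 45 0 -250 30 45
```

```text
t 2.1 cab [-300.7  -16.8  399.7] F [-0.5 -0.   0.3] q [-5. 15. 78. -0. 87. -2.] w 0.00032055564363282123 0.0
([-5.09, 4.7, 19.96], [-0.0, -0.785, 0.003])
([-5.09, 4.72, 35.46], [-0.0, -0.785, 0.003])
```

Call:
send_rows --series '[[1,[-5,4.7,20],[0,-0.785,0]],[1,[-5,4.7,20],[0,-0.785,0]],[1,[-5,4.7,20],[0,-0.785,0]],[1,[-5,4.7,20],[0,-0.785,0]],[1,[-5,4.7,20],[0,-0.785,0]],[1,[-5,4.7,20],[0,-0.785,0]],[1,[-5,4.7,20],[0,-0.785,0]],[1,[-5,4.7,20],[0,-0.785,0]],[1,[-5,4.7,35.5],[0,-0.785,0]],[1,[-5,4.7,35.5],[0,-0.785,0]],[1,[-5,4.7,35.5],[0,-0.785,0]],[1,[-5,4.7,35.5],[0,-0.785,0]],[1,[-5,4.7,35.5],[0,-0.785,0]]]'

```text
time: 3.4
tool_pos: [0.6058, -0.0331, 0.0472]
tcp_rot: [[0.031, 0.999, -0.03], [0.707, -0.043, -0.706], [-0.706, 0.001, -0.708]]
ft_force: [0.3, 0.4, -0.3]
width: 0.0005
finger_force: 0.0
```

```bash
python3 go.py 45 0 -130 30 45 45 0 -100 30 45
```

```text
t 3.4 cab [-248.3   30.5   47.2] F [ 0.3  0.4 -0.3] q [ 10.  45.  97. -51.  63.  47.] w 0.0005274358983451158 0.0
([-8.22, -0.03, 8.52], [-0.001, -0.001, -0.002])
([-10.34, -0.02, 10.63], [-0.001, -0.001, -0.002])
```

Call:
send_rows --series '[[1,[-1,0,1.2],[0,0,0]],[1,[-2,0,2.2],[0,0,0]],[1,[-3,0,3.2],[0,0,0]],[1,[-3.7,0,3.9],[0,0,0]],[1,[-4.4,0,4.6],[0,0,0]],[1,[-5.1,0,5.3],[0,0,0]],[1,[-5.8,0,6.0],[0,0,0]],[1,[-6.5,0,6.7],[0,0,0]],[1,[-7.1,0,7.3],[0,0,0]],[1,[-7.7,0,7.9],[0,0,0]],[1,[-8.2,0,8.4],[0,0,0]],[1,[-8.6,0,8.8],[0,0,0]],[1,[-9.0,0,9.2],[0,0,0]],[1,[-9.3,0,9.5],[0,0,0]],[1,[-9.6,0,9.8],[0,0,0]],[1,[-9.8,0,10.0],[0,0,0]],[1,[-9.8,0,10.0],[0,0,0]]]'

```text
time: 5.1
tool_pos: [0.5992, -0.1725, 0.0441]
tcp_rot: [[0.03, 0.999, -0.03], [0.707, -0.042, -0.706], [-0.707, -0.0, -0.707]]
ft_force: [-0.5, 0.2, 0.3]
width: 0.0005
finger_force: 0.0
```

```bash
python3 go.py
```

```text
t 5.1 cab [-108.8   29.7   44.1] F [-0.5  0.2  0.3] q [ -2.  44. 101. -60.  54.  46.] w 0.0004933832208297185 0.0
```

Call:
send_rows --series '[[1,[-0.2,0,0.2],[0,0,0]],[1,[-0.3,0,0.3],[0,0,0]],[1,[-0.4,0,0.4],[0,0,0]],[1,[-0.4,0,0.4],[0,0,0]]]'

```text
time: 5.5
tool_pos: [0.599, -0.178, 0.0441]
tcp_rot: [[0.03, 0.999, -0.03], [0.707, -0.042, -0.706], [-0.707, -0.0, -0.707]]
ft_force: [-0.2, 0.5, 0.3]
width: 0.0003
finger_force: 0.0
```

Call:
send_rows --series '[[1,[-0.15,0,0.15],[0,0,0]],[1,[-0.15,0,0.15],[0,0,0]],[1,[-0.15,0,0.15],[0,0,0]]]'

```text
time: 5.8
tool_pos: [0.5989, -0.18, 0.0441]
tcp_rot: [[0.03, 0.999, -0.03], [0.707, -0.042, -0.706], [-0.707, -0.0, -0.707]]
ft_force: [-0.7, -0.2, 0.4]
width: 0.0007
finger_force: 0.0
```

Call:
send_rows --series '[[1,[-0.15,0,0.15],[0,0,0]],[1,[-0.25,0,0.25],[0,0,0]],[1,[-0.3,0,0.3],[0,0,0]],[1,[-0.3,0,0.3],[0,0,0]]]'

```text
time: 6.2
tool_pos: [0.5988, -0.1844, 0.0441]
tcp_rot: [[0.03, 0.999, -0.03], [0.707, -0.042, -0.706], [-0.707, 0.0, -0.707]]
ft_force: [-0.1, -0.2, 0.1]
width: 0.0004
finger_force: 0.1
```

```bash
python3 - <<'E'
from h import *
t=snap('top','t1');s=snap('side','s1')
a=cv2.resize(t[110:290,320:460],None,fx=3,fy=3,interpolation=2)[:,:,::-1];b=cv2.resize(s[110:250,160:325],None,fx=2.3,fy=2.3,interpolation=2)[:,:,::-1]
o=np.zeros((540,a.shape[1]+b.shape[1],3),np.uint8);o[:540,:420]=a;o[:b.shape[0],420:]=b;cv2.imwrite('pics/z1.png',o)
E
python3 go.py
```

```text
t 6.3 cab [-97.   29.8  44.1] F [ 0.6  0.3 -0.8] q [ -4.  44. 101. -61.  54.  45.] w 0.0005455768307410963 0.01132025883634924
```

View pics/z1.png

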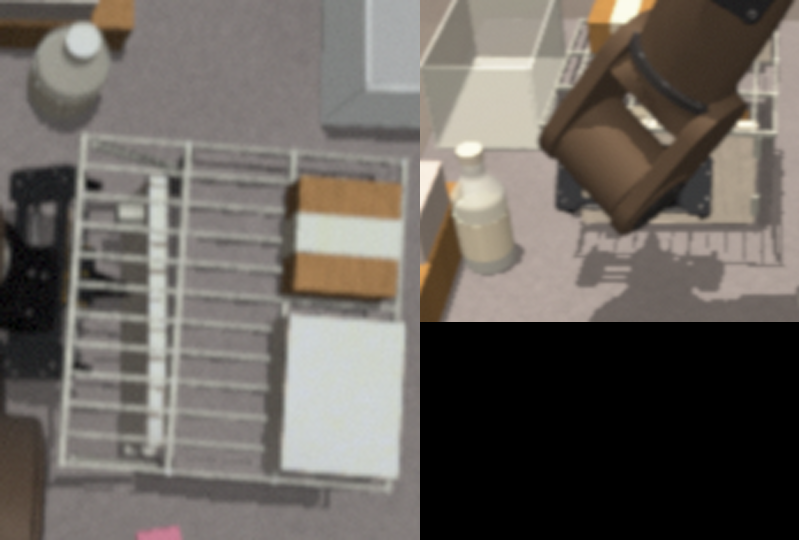

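The door is nearly shut: its top edge runs from (158,175) to (153,450) in the crop and it is still about 2–3° ajar. I'll keep pushing until the force rises.

Call:
send_rows --series '[[1,[-0.15,0,0.15],[0,0,0]],[1,[-0.3,0,0.3],[0,0,0]],[1,[-0.4,0,0.4],[0,0,0]],[1,[-0.4,0,0.4],[0,0,0]]]'

```text
time: 6.7
tool_pos: [0.5985, -0.1901, 0.0441]
tcp_rot: [[0.03, 0.999, -0.03], [0.707, -0.042, -0.706], [-0.707, -0.0, -0.707]]
ft_force: [0.9, 1.1, -0.6]
width: 0.0002
finger_force: 0.0
```

Call:
send_rows --series '[[1,[-0.1,0,0.1],[0,0,0]],[1,[-0.15,0,0.15],[0,0,0]],[1,[-0.15,0,0.15],[0,0,0]]]'

```text
time: 7.0
tool_pos: [0.5984, -0.1921, 0.0441]
tcp_rot: [[0.03, 0.999, -0.03], [0.707, -0.042, -0.706], [-0.707, 0.0, -0.707]]
ft_force: [0.4, -0.4, -0.2]
width: 0.0003
finger_force: 0.0
```

Call:
send_rows --series '[[1,[-0.1,0,0.1],[0,0,0]],[1,[-0.2,0,0.2],[0,0,0]],[1,[-0.2,0,0.2],[0,0,0]]]'

```text
time: 7.3
tool_pos: [0.5985, -0.194, 0.0439]
tcp_rot: [[0.03, 0.999, -0.029], [0.708, -0.041, -0.705], [-0.706, 0.001, -0.708]]
ft_force: [-0.1, 8.8, 1.5]
width: 0.0004
finger_force: 4.3
```

Call:
send_rows --series '[[1,[-0.1,0,0.1],[0,0,0]],[1,[-0.2,0,0.2],[0,0,0]],[1,[-0.2,0,0.2],[0,0,0]]]'

```text
time: 7.6
tool_pos: [0.5986, -0.1947, 0.0438]
tcp_rot: [[0.03, 0.999, -0.027], [0.709, -0.04, -0.704], [-0.704, 0.002, -0.71]]
ft_force: [-3.1, 26.3, 7.1]
width: 0.0003
finger_force: 13.1
```

Force rose to 26 N, so the door is against its stop. I'll back off.

Call:
send_rows --series '[[1,[1,0,-1],[0,0,0]],[1,[3,0,-3],[0,0,0]],[1,[6,0,-6],[0,0,0]],[1,[9,0,-9],[0,0,0]],[1,[11,0,-13],[0,0,0]],[1,[11,0,-17],[0,0,0]],[-1,[11,0,-21],[0,0,0]],[-1,[11,0,-25],[0,0,0]],[-1,[11,0,-29],[0,0,0]],[-1,[11,0,-33],[0,0,0]],[-1,[11,0,-33],[0,0,0]]]'

```text
time: 8.7
tool_pos: [0.6123, 0.1166, 0.2032]
tcp_rot: [[0.032, 0.999, -0.024], [0.708, -0.039, -0.705], [-0.705, 0.006, -0.709]]
ft_force: [-0.2, -0.2, -0.2]
width: 0.0352
finger_force: 0.0
```

```bash
python3 - <<'E'
from h import *
t=snap('top','t2');s=snap('side','s2')
a=cv2.resize(t[130:280,300:440],None,fx=3,fy=3,interpolation=2)[:,:,::-1];b=cv2.resize(s[110:250,160:325],None,fx=2.3,fy=2.3,interpolation=2)[:,:,::-1]
o=np.zeros((450,a.shape[1]+b.shape[1],3),np.uint8);o[:450,:420]=a;o[:b.shape[0],420:]=b;cv2.imwrite('pics/z2.png',o)
tip=onz('top',259.05,197,.004);tail=onz('top',201.8,200.4,.044);d=(tip-tail)[:2];print(tip,tail,np.linalg.norm(d),'yaw',np.degrees(np.arctan2(d[1],d[0])-np.arctan2(CX[1],CX[0])))
E
python3 go.py
```

```text
[0.62459055 0.10716691 0.004     ] [0.60519517 0.26093372 0.044     ] 0.15498520051238868 yaw 9.567586739792183
t 8.8 cab [-395.1   29.7  199.7] F [-0.3  0.1 -1. ] q [ 22.  38.  82. -40.  84.  38.] w 0.04292852499379997 0.0
```

View pics/z2.png

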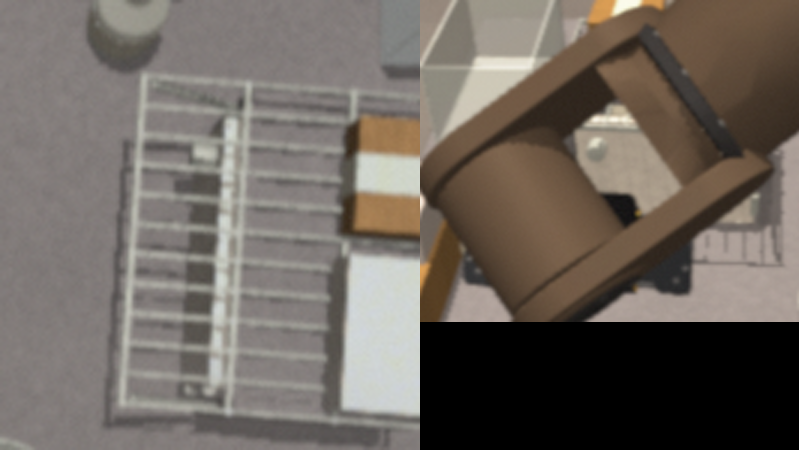

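The door is now parallel to the deck front edge: its front top edge runs from (374.7,168.3) to (368.7,260). It is shut.

```bash
python3 - <<'E'
from h import *
P=[onz('top',374.7,168.3,.166),onz('top',368.7,260,.166)]
for p in P: print(p,tocab(p))
E
# grasp point = tail centre; TCP = +19mm along z (lean 45)
python3 - <<'E'
import sys; sys.path.insert(0,'.')
from h import *
s=ctrl.get_state();p0,R0=s['tool_pos'],s['tcp_rot']
tip=np.array([.6246,.1072]);d=np.array([.125,-.992]);yaw=9.0
c=tip-.140*d*0.985; print('tail centre',c)
R=lean(45,yaw)
for zg in (.12,.028): print(rel(p0,R0,np.array([*c,zg])+.019*R[:,2],R))
E
```

```text
[ 0.68484971 -0.18652995  0.166     ] [-0.09835969  0.11586284  0.166     ]
[ 0.45546239 -0.17527939  0.166     ] [-0.10008055 -0.11378494  0.166     ]
tail centre [0.6073625 0.2439968]
([14.85, -0.7, -1.68], [-0.111, -0.0, -0.111])
([21.36, -0.71, 4.83], [-0.111, -0.0, -0.111])
```

Call:
send_rows --series '[[-1,[14.8,-0.7,-1.7],[-0.111,0,-0.111]],[-1,[14.8,-0.7,-1.7],[-0.111,0,-0.111]],[-1,[14.8,-0.7,-1.7],[-0.111,0,-0.111]],[-1,[14.8,-0.7,-1.7],[-0.111,0,-0.111]],[-1,[14.8,-0.7,-1.7],[-0.111,0,-0.111]],[-1,[14.8,-0.7,-1.7],[-0.111,0,-0.111]],[-1,[17,-0.7,0.5],[-0.111,0,-0.111]],[-1,[19,-0.7,2.5],[-0.111,0,-0.111]],[-1,[20.5,-0.7,4],[-0.111,0,-0.111]],[-1,[21.2,-0.7,4.7],[-0.111,0,-0.111]],[-1,[21.2,-0.7,4.7],[-0.111,0,-0.111]]]'

```text
time: 9.9
tool_pos: [0.6091, 0.2293, 0.016]
tcp_rot: [[-0.081, 0.993, 0.08], [0.702, 0.114, -0.703], [-0.707, -0.001, -0.707]]
ft_force: [-0.1, 0.0, 0.5]
width: 0.0952
finger_force: 0.0
```

```bash
python3 - <<'E'
from h import *
t=snap('top','t3');s=snap('side','s3')
a=cv2.resize(t[120:270,160:300],None,fx=2.8,fy=2.8,interpolation=2)[:,:,::-1];b=cv2.resize(s[240:390,180:320],None,fx=2.8,fy=2.8,interpolation=2)[:,:,::-1]
cv2.imwrite('pics/z3.png',np.hstack([a,b]))
E
python3 go.py
```

```text
t 10.0 cab [-511.4   23.5   17.6] F [-0.1  0.3 -0. ] q [ 32.  53.  82. -42.  74.  48.] w 0.09522230091942144 0.0
```

View pics/z3.png

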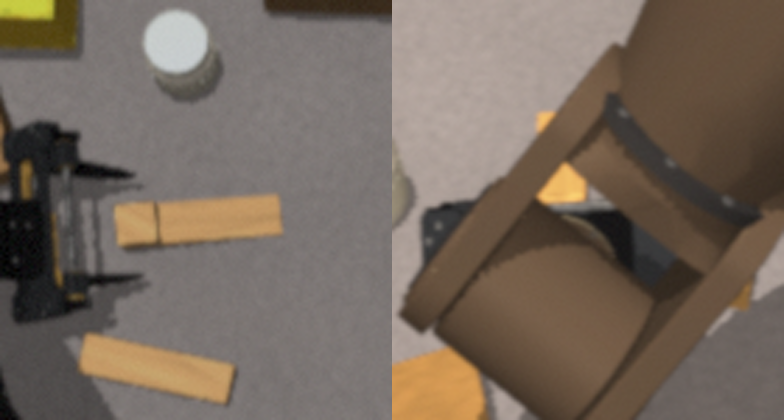

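The jaws straddle the tail block, with fingertips at x≈140 and the tail spanning 115–157 in the crop. They sit about 10 mm short, so I'll advance and then grip.

Call:
send_rows --series '[[-1,[-0.4,0,0.4],[0,0,0]],[-1,[-0.7,0,0.8],[0,0,0]],[-1,[-0.7,0,0.8],[0,0,0]],[1,[-0.7,0,0.8],[0,0,0]],[1,[-0.7,0,0.8],[0,0,0]],[1,[-0.7,0,0.8],[0,0,0]],[1,[-0.7,0,0.8],[0,0,0]],[1,[-0.7,0,0.8],[0,0,0]],[1,[-0.7,0,0.8],[0,0,0]],[1,[-0.7,0,0.8],[0,0,0]],[1,[-0.7,0,0.8],[0,0,0]],[1,[-0.7,0,0.8],[0,0,0]]]' --newtons 55

```text
time: 11.2
tool_pos: [0.6106, 0.2196, 0.016]
tcp_rot: [[-0.081, 0.993, 0.081], [0.703, 0.115, -0.702], [-0.707, 0.0, -0.707]]
ft_force: [1.6, 1.2, 1.1]
width: 0.0402
finger_force: 54.7
```

```bash
python3 go.py 45 0 -300 46 20 45 0 -220 46 20
```

```text
t 11.2 cab [-501.1   24.8   16. ] F [1.6 1.2 1.1] q [ 31.  53.  83. -42.  73.  48.] w 0.04019450308445236 54.69676494598389
([-14.57, -1.04, 13.99], [0.111, -0.0, 0.11])
([-20.16, -2.29, 19.57], [0.111, -0.0, 0.11])
```

Call:
send_rows --series '[[1,[-0.3,0,-0.3],[0,0,0]],[1,[-4.8,-0.3,4.4],[0.037,0,0.037]],[1,[-4.8,-0.3,4.4],[0.037,0,0.037]],[1,[-9.6,-0.7,9.2],[0.074,0,0.074]],[1,[-9.6,-0.7,9.2],[0.074,0,0.074]],[1,[-14.6,-1,14],[0.111,0,0.11]],[1,[-14.6,-1,14],[0.111,0,0.11]],[1,[-18,-1.8,17.4],[0.111,0,0.11]],[1,[-18,-1.8,17.4],[0.111,0,0.11]],[1,[-18,-1.8,17.4],[0.111,0,0.11]],[1,[-18,-1.8,17.4],[0.111,0,0.11]]]'

```text
time: 12.3
tool_pos: [0.6214, -0.0303, 0.0201]
tcp_rot: [[0.028, 0.999, -0.029], [0.707, -0.04, -0.706], [-0.707, -0.0, -0.708]]
ft_force: [-0.1, 0.6, -1.8]
width: 0.0397
finger_force: 54.7
```

```bash
python3 - <<'E'
from h import *
t=snap('top','t4');s=snap('side','s4')
a=cv2.resize(t[120:270,250:410],None,fx=2.5,fy=2.5,interpolation=2)[:,:,::-1];b=cv2.resize(s[120:270,160:320],None,fx=2.5,fy=2.5,interpolation=2)[:,:,::-1]
cv2.imwrite('pics/z4.png',np.hstack([a,b]))
E
python3 go.py 45 0 -240 46 14
```

```text
t 12.4 cab [-252.2   46.    20. ] F [-0.6 -0.1 -2. ] q [ 10.  48.  94. -51.  62.  48.] w 0.039279729155665265 54.678996205329895
([-0.44, -0.01, 1.29], [0.001, -0.0, 0.002])
```

View pics/z4.png

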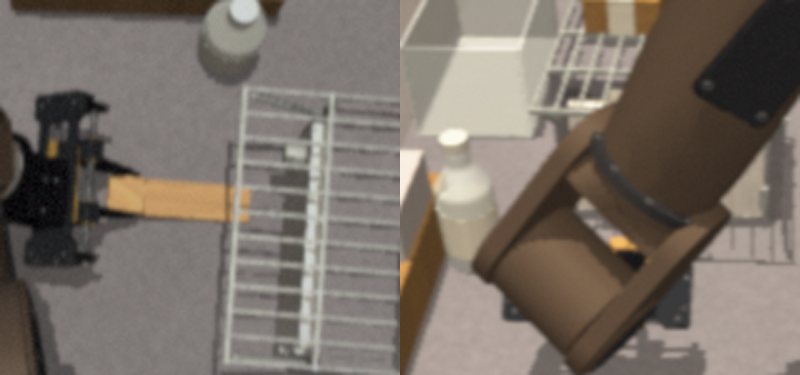

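The wedge is held square to the door, with its tip at (251,206) in the crop, in front of the deck wires. I'll lower it to the counter and advance.

Call:
send_rows --series '[[1,[0.3,0,0.3],[0,0,0]],[1,[-0.7,0,1.3],[0,0,0]],[1,[-1.7,0,2.3],[0,0,0]],[1,[-2.7,0,3.3],[0,0,0]],[1,[-3.7,0,4.3],[0,0,0]],[1,[-4.7,0,5.3],[0,0,0]],[1,[-5.3,0,5.9],[0,0,0]],[1,[-5.8,0,6.4],[0,0,0]],[1,[-5.8,0,6.4],[0,0,0]]]'

```text
time: 13.3
tool_pos: [0.6175, -0.1184, 0.0158]
tcp_rot: [[0.029, 0.999, -0.031], [0.707, -0.042, -0.706], [-0.707, -0.001, -0.707]]
ft_force: [1.0, -1.0, -1.9]
width: 0.0398
finger_force: 54.8
```

```bash
python3 go.py
```

```text
t 13.3 cab [-163.7   45.7   15.8] F [ 1.  -1.  -1.9] q [  3.  48.  98. -57.  57.  48.] w 0.039769158035647165 54.826911091804504
```

Call:
send_rows --series '[[1,[0.1,0,0.1],[0,0,0]],[1,[0.1,0,0.1],[0,0,0]]]'

```text
time: 13.5
tool_pos: [0.6176, -0.1179, 0.0157]
tcp_rot: [[0.029, 0.999, -0.03], [0.705, -0.042, -0.708], [-0.709, -0.001, -0.705]]
ft_force: [-2.2, -5.8, 7.2]
width: 0.0394
finger_force: 54.9
```

Call:
send_rows --series '[[1,[-0.3,0,0.3],[0,0,0]],[1,[-0.6,0,0.6],[0,0,0]],[1,[-0.8,0,0.8],[0,0,0]],[1,[-0.8,0,0.8],[0,0,0]]]'

```text
time: 13.9
tool_pos: [0.6182, -0.1281, 0.0157]
tcp_rot: [[0.029, 0.999, -0.027], [0.706, -0.04, -0.707], [-0.708, 0.001, -0.707]]
ft_force: [0.3, 2.2, 6.7]
width: 0.0395
finger_force: 54.9
```

Call:
send_rows --series '[[1,[-0.2,0,0.2],[0,0,0]],[1,[-0.4,0,0.4],[0,0,0]],[1,[-0.5,0,0.5],[0,0,0]],[1,[-0.5,0,0.5],[0,0,0]]]'

```text
time: 14.3
tool_pos: [0.6182, -0.1342, 0.0156]
tcp_rot: [[0.029, 0.999, -0.026], [0.707, -0.039, -0.706], [-0.707, 0.002, -0.707]]
ft_force: [1.2, 8.5, 9.4]
width: 0.0394
finger_force: 54.9
```

Call:
send_rows --series '[[1,[-0.2,0,0.2],[0,0,0]],[1,[-0.3,0,0.3],[0,0,0]],[1,[-0.3,0,0.3],[0,0,0]]]'

```text
time: 14.6
tool_pos: [0.6185, -0.1357, 0.0156]
tcp_rot: [[0.028, 0.999, -0.023], [0.709, -0.037, -0.704], [-0.705, 0.003, -0.709]]
ft_force: [-2.4, 31.7, 15.7]
width: 0.0396
finger_force: 55.0
```

The wedge is jammed at about 30 N. I'll release it and back out along the tool axis.

Call:
send_rows --series '[[-1,[0,0,0],[0,0,0]],[-1,[0,0,0],[0,0,0]],[-1,[0,0,0],[0,0,0]],[-1,[0,0,0],[0,0,0]],[-1,[0,0,0],[0,0,0]],[-1,[0,0,0],[0,0,0]],[-1,[0,0,0],[0,0,0]],[-1,[0,0,-1],[0,0,0]],[-1,[0,0,-3],[0,0,0]],[-1,[0,0,-6],[0,0,0]],[-1,[0,0,-10],[0,0,0]],[-1,[0,0,-15],[0,0,0]],[-1,[0,0,-20],[0,0,0]],[-1,[0,0,-25],[0,0,0]],[-1,[5,0,-30],[0,0,0]],[-1,[10,0,-35],[0,0,0]],[-1,[10,0,-35],[0,0,0]],[-1,[10,0,-35],[0,0,0]]]'

```text
time: 16.4
tool_pos: [0.6292, 0.1842, 0.1918]
tcp_rot: [[0.025, 0.999, -0.025], [0.709, -0.035, -0.705], [-0.705, -0.0, -0.709]]
ft_force: [-0.2, -0.4, -0.3]
width: 0.0953
finger_force: 0.0
```

```bash
python3 - <<'E'
from h import *
t=snap('top','t5');s=snap('side','s5')
a=cv2.resize(t[120:270,250:410],None,fx=2.5,fy=2.5,interpolation=2)[:,:,::-1];b=cv2.resize(s[120:270,160:320],None,fx=2.5,fy=2.5,interpolation=2)[:,:,::-1]
cv2.imwrite('pics/z5.png',np.hstack([a,b]))
E
python3 go.py
```

```text
t 16.5 cab [-462.1   45.2  191.9] F [ 0.6 -0.5 -0.4] q [ 27.  43.  74. -38.  89.  38.] w 0.09508076258424643 0.0
```

View pics/z5.png

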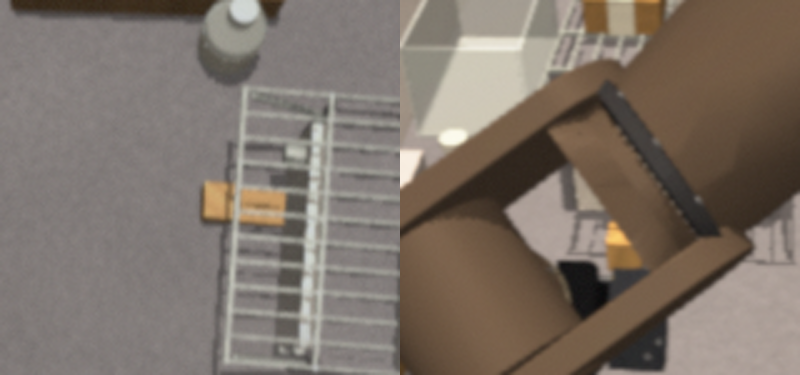

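```bash
python3 - <<'E'
from h import *
t=cv2.imread('pics/t5.png')
k=cv2.inRange(cv2.cvtColor(t,cv2.COLOR_BGR2HSV),(8,90,90),(22,255,255));k[:185]=0;k[215:]=0;k[:,:325]=0;k[:,370:]=0
ys,xs=np.nonzero(k);c=xs<340;print(xs.min(),ys[c].min(),ys[c].max())
p=onz('top',xs.min()-.5,(ys[c].min()+ys[c].max())/2,.044);print(p,tocab(p))
for n in('t4',):
    pass
E
```

```text
331 193 208
[ 0.61584484 -0.08940688  0.044     ] [-0.19253165  0.04288947  0.044     ]
```

```bash
python3 -c "
from rig import ctrl
print(ctrl.close_job())"
```

```text
the job is handed in; nothing more can be done
None
```

I pushed the door shut against its stop, drove the wedge thin end first under its free half with about 30 N, let go, and handed the job in at about 16.5 s. The top view afterwards put its tip about 65 mm past the door's front face; the bottle and jar were not touched, and I did not pull-test the wedge.

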